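Run the test-weight carriage to its end stop

ROBOT

A 6-joint arm with a two-finger parallel gripper is mounted at the origin on a cart in front of the work surface, level with it; the furniture and walls round the work are solid. World frame = base frame: x ahead of the robot, y to its left, z up, the work surface at z = 0. Lengths are in m, angles in rad, forces in N, time in s.
With the tool pointing down it reaches from about 0.375 to 0.975 m from the base axis. Payload 3.8 kg.
Tool frame: the origin (TCP) lies on the centre line of the jaws, within the pads' length; the fingertips stand 14 mm ahead of it and the grasp point (between the pads) lies 5 mm behind it; z points along the fingers, y is the line along which they close (so a half turn about z gives the same grasp; the last joint's range is limited). The gripper opens to 85 mm and grips with 20 to 120 N. Pads are 22 mm wide; open, the fingers measure 114 mm over their backs; the gripper's body (76 mm by 85 mm) begins 54 mm behind the grasp point. The pads swing forward as they close: fully open they stand 13 mm farther back than shut.
Start: joints at [-0.037, 0.264, 1.604, -0, 1.274, -0.037], TCP at [0.675, -0, 0.245] pointing down, gripper open.
Joint ranges: [-2.63, 2.63], [-0.94, 2.18], [0.31, 2.57], [-1.31, 4.45], [0, 2.66], [-2.55, 2.55]. Speed limits (rad/s): [2.57, 2.57, 3.14, 3.14, 3.14, 3.14].

INTERFACE

Orientations are given as a rotation vector (axis times angle).
In Python, from workcell import bot, eyes, spot_in gives the robot as it stands.
- The arm moves only by the tool carry_out, never from a script. Its argument "series" is text: rows parted by semicolons, each of 4 numbers parted by spaces: the shift along the world's x, y, z in m, then the turn about the world's z in degrees. In form: tx ty tz roll; .... A call has 1 to 20 rows; each row shifts and turns the commanded pose from where the row before left it; what a row does not reach is not made up. A row lasts 1/8 s, in which the tool goes at most 62.5 mm and 10.7 degrees, less where a joint would pass 70% of its speed; a pose out of reach is approached as far as the arm can. A call is refused whole if a number of a shift passes 0.0625 or a number of a turn 10.7, either way. A call with a gripper value outside its range is refused whole. "jaw" is the gripper command: -1 is shut, 1 is fully open, values between are in proportion, set as the call begins (left out, the last holds). The fingers move at their own pace and stop on an object; "grip_force" is the grip in N (left out, the last holds). Time passes only in rows, so rows that do not move let the fingers close. It gives the time, the measured TCP pose, the force, the opening and the grip force at its end, in the units of the state.
- bot.read_state(): the state, without advancing time (a new reading comes with each control period).
- eyes.read_camera(name): name is "scene" or "side" or "wrist"; returns (picture, depth): 400x640x3 uint8, blue, green, red; 400x640 float32, m along the optical axis (not along the pixel's ray), 0 where there is no reading.
- eyes.get_calibration(name): a dict with "K" (3x3 intrinsics, pixels), "position" and "rotation" of the camera in the world; the wrist camera has in their place "T_tool_cam" (4x4, takes a point from camera to tool coordinates, whose origin is the TCP and whose axes are the flange's). Camera axes: x right, y down, z forward; pixel columns grow to the right and rows downward; lengths in m; the calibration is good to about 2 mm. A picture is of the moment at which its call begins: read the wrist's pose just before it. get_calibration takes no time and is no camera call.
- bot.finish_job(): hands the job in; it is judged then, once.
Trained networks look in the newest picture that a camera, given by its name, has taken for a name from the list of things; names that differ only in an ending like _2 or _b are one class to them, and where a whole thing is asked for, a point or a joint stands for the part that bears it (a point fixed in the world has none). Each returns a list of dicts, best first, with "score" (0 to 1); they miss things now and then, are a little off and sometimes report something else, mostly with a low value. They report only what shows in the picture. A call takes as long as a camera call.
- spot_in(camera, target): "rect" ([centre column, centre row, width, height] in pixels, round what is visible of it).
The state is a dict: "time": time; "q": joint angles; "joint_vel": joint speeds; "joint_torque": joint torques, N m; "tool_pos": TCP position; "tcp_rot": TCP orientation; "wrist_force": force on the tool from outside, world axes, zero at the start; "torque": the same for the moment, N m; "width": opening from 0.0 (shut) to 1.0 (fully open); "grip_force": force on a finger pad.
Only numpy, scipy, OpenCV 4.12 (cv2) and the standard library are available. Lean on these libraries where they do the work, as an engineer would, in place of code of your own. Each camera call takes 0.05 s, during which the arm holds its last target. There are 200 camera calls.

TASK

Press the lock button on the slide stage's carriage down with a fingertip and, keeping it held down all the way, push the carriage along its rods until it rests against the far end stop, on the side where its weight pan is. Then let the button spring up so that the carriage is locked there. Grip nothing: do not pinch the shoulder beside the button, leave the brass weight standing on the pan as it rides along, and do not disturb the things around the stage.

Things in the scene. Friction and masses are not known exactly. Their poses are not given: they have to be found in the camera images.
- stage: the slide stage, a bench fixture fixed in place: 100 mm wide (its x), 350 mm long (its y), 56 mm high at its end blocks. Origin: centre of its underside, on the bench. Two rods run along its y between end blocks (inner faces at y = -155 and +155 mm); the carriage slides on them. The block at +y is the end stop
- carriage (a joint): position of the carriage along the stage's +y (m): 0 against the block at -y, where it starts, 0.150 against the end stop at +y (bumpers touching). It slides with about 2 N of drag once unlocked; with the button up it is locked by a tongue in a toothed rack under it (a notch every 10 mm, about 1 mm of play; the last one takes the tongue from 0.148 on)
- lock_button (a joint): lock button travel (m): 0 up (locked), 0.008 fully down on its stop. The carriage comes free at 0.0045: hold the button 0.005 or more down while sliding. It takes about 4 N to start it and 8 N to hold it fully down; it springs up and locks in the nearest notch when let go
- button_top (a point): centre of the top of the lock button: a ribbed bar-shaped cap on the carriage's -y end, 74 mm along x, 34 mm along y, its flat top 68 mm above the bench when up, 60 mm when fully down. Axes as the stage's; it goes straight down and rides on the carriage
- shoulder (a point): middle of the top edge of the shoulder's face, 90 mm above the bench. The shoulder: an upright plate 86 mm wide (x), 8 mm thick, its face looking to -y, 18 mm to +y of the button's centre, 22 mm higher than the raised cap: a fingertip on the button pushes it towards +y. A sloping plate braces it behind; fingers must not press there (pinching). Axes as the stage's
- pan (a point): centre of the top of the round weight pan on the carriage, 74 mm across, 55 mm above the bench, 91 mm to the +y side of the button's centre. Axes as the stage's
- test_weight: brass knob weight standing loose on the pan, 27 mm across, 34 mm tall, up to 20 mm off the pan's centre; origin at the centre of its underside. It rides along by friction
- relay: small clear-cased relay block, 22 x 30 x 26 mm; a loose bystander, origin at the centre of its underside
- flux_tin: low round tin, 54 mm across and 20 mm tall; a loose bystander, origin at the centre of its underside
- load_cell: aluminium bar with wires, 44 x 95 x 21 mm; a loose bystander, origin at the centre of its underside
- small_weight: small brass knob weight, 22 mm across and 28 mm tall; a loose bystander, origin at the centre of its underside
- driver: screwdriver with an amber handle, 25 x 182 x 25 mm, lying down; a loose bystander, origin at the centre of its underside
- tape_roll: roll of masking tape, 74 mm across and 24 mm tall, lying flat; a loose bystander, origin at the centre of its underside

How it is judged:
By the outcome, as a careful person would: the job done as asked, in the order asked, and still so for the second after the job is handed in, with the robot touching nothing.
It also fails if it takes over 35 s, if anything falls off the work surface, if the arm or the gripper's body presses on something with over 40 N, if the wrist force passes 120 N, or if a joint passes its speed limit or range.

## Working session

There is one attempt and no reset: what is moved stays moved. The work goes in short steps, Python scripts to look and compute and a tool call to move; the robot and the scene stay as the last step left them, time stands still between calls to the robot, and variables do not carry over. Pictures are saved under pics/ and viewed, at most 10 in all, crops included, and the job is handed in when it is done.

Besides the shell and the picture viewer there is one more tool, called after "Call:" as name(argument=value, ...) on one line, values as JSON. carry_out: Moves the arm, as the interface text tells. Its arguments: {"type":"object","properties":{"series":{"type":"string"},"jaw":{"type":"number"},"grip_force":{"type":"number"}},"required":["series"]}

```bash
mkdir -p pics; cat > h.py <<'E'
from workcell import bot, eyes, spot_in
import numpy as np, cv2
from scipy.spatial.transform import Rotation as R
def cam(n):
    s=bot.read_state(); p,d=eyes.read_camera(n); c=eyes.get_calibration(n); K=np.array(c["K"])
    if n=="wrist":
        T=np.eye(4);T[:3,:3]=R.from_rotvec(s["tcp_rot"]).as_matrix();T[:3,3]=s["tool_pos"];T=T@np.array(c["T_tool_cam"])
    else:
        T=np.eye(4);r=np.array(c["rotation"]);T[:3,:3]=r if r.shape==(3,3) else R.from_rotvec(r).as_matrix();T[:3,3]=c["position"]
    return p,d,K,T
def cloud(d,K,T):
    v,u=np.indices(d.shape); P=np.stack([(u-K[0,2])/K[0,0]*d,(v-K[1,2])/K[1,1]*d,d],-1)
    return P@T[:3,:3].T+T[:3,3]
E
python3 - <<'E'
from h import *
for n in ("scene","side"):
    p,d,K,T=cam(n); cv2.imwrite(f"pics/{n}0.png",p); W=cloud(d,K,T); np.savez(f"{n}0.npz",p=p,d=d,W=W)
    print(n,T[:3,3].round(2))
    for t in ("stage","lock_button","shoulder","pan","test_weight","relay","flux_tin","load_cell","small_weight","driver","tape_roll"):
        for r in spot_in(n,t)[:1]:
            x,y,w,h=r["rect"]; print(t,round(r["score"],2),np.round(r["rect"]),W[int(y),int(x)].round(3))
print(bot.read_state())
E
```

```text
scene [-0.31  0.7   0.86]
stage 0.94 [355. 181.  88.  72.] [ 0.511 -0.19   0.058]
lock_button 0.62 [276. 273.  52.  38.] [0.382 0.219 0.02 ]
shoulder 0.97 [365. 189.  50.  34.] [ 0.447 -0.167  0.072]
pan 0.67 [366. 190.  51.  31.] [ 0.444 -0.164  0.071]
test_weight 0.5 [358. 176.  10.  12.] [ 0.515 -0.206  0.068]
relay 0.73 [401. 215.   5.  16.] [0.066 0.174 0.376]
flux_tin 0.42 [398. 216.   2.  14.] [ 0.334 -0.196  0.022]
load_cell 0.64 [355. 167.  19.  16.] [ 0.621 -0.304  0.015]
driver 0.79 [275. 271.  52.  30.] [0.384 0.22  0.026]
tape_roll 0.8 [210. 247.  30.  23.] [0.596 0.286 0.004]
side [ 0.31 -1.02  0.55]
stage 0.96 [353. 246. 153.  51.] [ 0.542 -0.259  0.052]
lock_button 0.79 [296. 236.  19.  21.] [ 0.42  -0.218  0.068]
shoulder 0.68 [320. 238.  70.  44.] [ 0.476 -0.21   0.051]
pan 0.86 [323. 238.  66.  42.] [ 0.482 -0.216  0.055]
relay 0.64 [296. 236.  20.  22.] [ 0.42  -0.218  0.068]
flux_tin 0.95 [258. 264.  23.  20.] [ 0.328 -0.238  0.019]
load_cell 0.56 [388. 273.  40.  20.] [ 0.609 -0.32   0.015]
driver 0.78 [264. 187.  36.   6.] [0.373 0.196 0.012]
tape_roll 0.68 [321. 172.  21.  14.] [0.574 0.265 0.023]
{'time': 1.2, 'q': array([-3.69117899e-02,  2.63933099e-01,  1.60396714e+00, -1.56076463e-05,
        1.27368362e+00, -3.69092910e-02]), 'joint_vel': array([ 2.08261381e-05, -1.46425509e-03, -5.09828859e-04, -8.43268119e-04,
       -1.99556762e-03,  8.36333869e-04]), 'joint_torque': array([-1.21298431e-04, -5.15077293e+01, -3.67723167e+01, -1.01847361e-04,
        1.00577796e-03,  3.28726998e-06]), 'tool_pos': array([ 6.75016429e-01, -1.53976181e-05,  2.45275169e-01]), 'tcp_rot': array([ 2.22142743e+00,  2.22143203e+00, -7.77289597e-06]), 'wrist_force': array([-1.29587948, -0.08311474,  0.78713979]), 'torque': array([0.01288893, 0.0104358 , 0.00125868]), 'grip_force': 0.0, 'width': 1.0032498589720424}
```

```bash
python3 - <<'E'
import numpy as np,cv2
a=cv2.imread("pics/scene0.png")[130:250,280:440];b=cv2.imread("pics/side0.png")[200:300,240:440]
a=cv2.resize(a,(400,300),interpolation=2);b=cv2.resize(b,(600,300),interpolation=2)
c=np.zeros((600,600,3),np.uint8);c[:300,:400]=a;c[300:]=b;cv2.imwrite("pics/c0.png",c)
# top-down colour map of world at 2px/… 
c=np.zeros((600,700,3),np.uint8);H=np.full((600,700),-1.)
for n in ("scene","side"):
    z=np.load(n+"0.npz");W=z["W"].reshape(-1,3);p=z["p"].reshape(-1,3);m=(z["d"].ravel()>0)&(W[:,2]>-.01)&(W[:,2]<.15)
    W=W[m];p=p[m];i=((.8-W[:,0])*1200).astype(int);j=((.05-W[:,1])*1200).astype(int)+100
    for ii,jj,h,q in zip(i,j,W[:,2],p):
        if 0<=ii<598 and 0<=jj<698 and h>H[ii,jj]: H[ii:ii+3,jj:jj+3]=h;c[ii:ii+3,jj:jj+3]=q
cv2.imwrite("pics/top0.png",c)
E
```

```text
(no output)
```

View pics/c0.png

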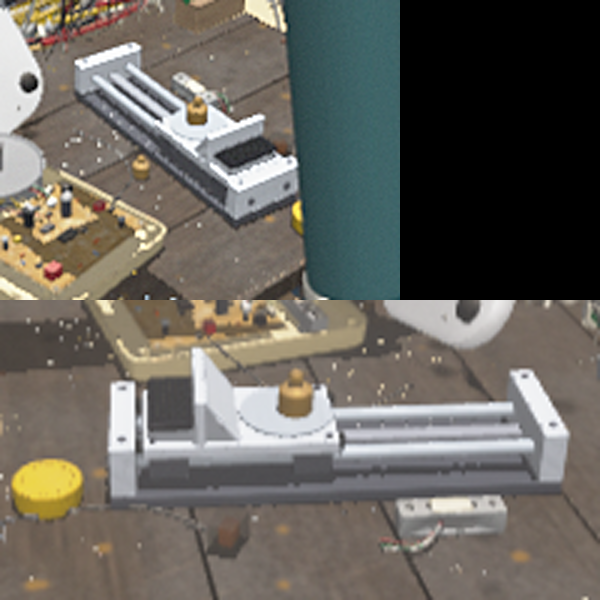

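View pics/top0.png

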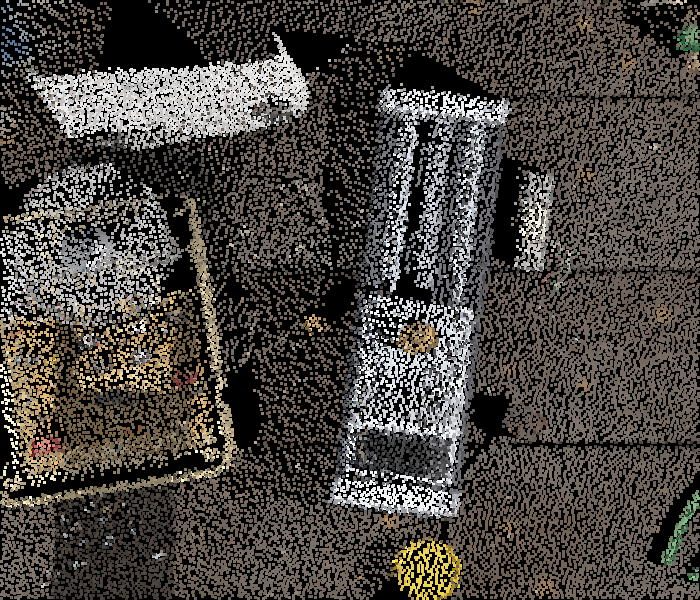

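```bash
python3 - <<'E'
import numpy as np
P=[]
for n in ("scene","side"):
    z=np.load(n+"0.npz");W=z["W"].reshape(-1,3);P.append(W[z["d"].ravel()>0])
def go(P,u):
    c=np.array([.8-298/1200,.05-320/1200]) ; v=np.array([u[1],-u[0]]) # stage x
    q=P[:,:2]-c; return q@v,q@u,P[:,2],c,v
for k,A in (("scene",P[0]),("side",P[1]),("both",np.vstack(P))):
    a=np.radians(-7.2)
    for it in range(3):
        u=np.array([np.cos(a),np.sin(a)]);X,Y,Z,c,v=go(A,u)
        far=(abs(X)<.065)&(abs(Y-.165)<.03)&(Z>.045)&(Z<.07); near=(abs(X)<.065)&(abs(Y+.165)<.02)&(Z>.045)&(Z<.063)
        mid=lambda t:(np.percentile(t,3)+np.percentile(t,97))/2
        dx=mid(X[far])-mid(X[near]); a-=dx/.33*1
    print(k,"yaw",np.degrees(a),"far",[np.percentile(t[far],(3,50,97)).round(4) for t in (X,Y,Z)],"near",[np.percentile(t[near],(3,50,97)).round(4) for t in (X,Y,Z)])
    sh=(abs(X)<.06)&(Z>.078)&(Z<.1)&(Y<-.06)&(Y>-.14)
    print(" shoulder",[np.percentile(t[sh],(3,50,97)).round(4) for t in (X,Y,Z)])
    bt=(abs(X)<.045)&(Z>.063)&(Z<.075)&(Y<-.09)&(Y>-.16)
    print(" button",[np.percentile(t[bt],(3,50,97)).round(4) for t in (X,Y,Z)])
    print(c+u*np.median(Y[bt])+v*mid(X[bt]),u)
E
```

```text
scene yaw -7.32389612170124 far [array([-0.0524, -0.0074,  0.0418]), array([0.1506, 0.1571, 0.1727]), array([0.0455, 0.0569, 0.0616])] near [array([-0.0511, -0.0081,  0.0405]), array([-0.1776, -0.1688, -0.1468]), array([0.046 , 0.0564, 0.0605])]
 shoulder [array([-0.0447, -0.0051,  0.0353]), array([-0.1133, -0.11  , -0.1022]), array([0.0785, 0.0884, 0.0943])]
 button [array([-0.0416, -0.0055,  0.0339]), array([-0.1468, -0.1277, -0.1075]), array([0.0648, 0.0703, 0.0738])]
[ 0.42554331 -0.1965343 ] [ 0.99184153 -0.12747695]
side yaw -7.016407963029395 far [array([-0.0461,  0.0108,  0.0515]), array([0.1531, 0.1607, 0.1721]), array([0.0462, 0.0552, 0.0572])] near [array([-0.0445,  0.0121,  0.0499]), array([-0.1756, -0.1644, -0.1477]), array([0.0464, 0.0548, 0.0572])]
 shoulder [array([-0.0369,  0.01  ,  0.0429]), array([-0.1112, -0.1044, -0.0956]), array([0.0789, 0.0874, 0.0904])]
 button [array([-0.0336,  0.0089,  0.0414]), array([-0.146, -0.127, -0.091]), array([0.0638, 0.0677, 0.0737])]
[ 0.42514495 -0.2050347 ] [ 0.99251121 -0.12215357]
both yaw -7.266260734373085 far [array([-0.0492,  0.0027,  0.0501]), array([0.152 , 0.1593, 0.1725]), array([0.0457, 0.0553, 0.0611])] near [array([-0.049 ,  0.0023,  0.0498]), array([-0.1771, -0.1655, -0.1469]), array([0.0463, 0.0552, 0.0599])]
 shoulder [array([-0.0427,  0.0046,  0.0429]), array([-0.113 , -0.1077, -0.096 ]), array([0.0787, 0.0879, 0.0936])]
 button [array([-0.0384,  0.0038,  0.0408]), array([-0.1462, -0.1273, -0.0918]), array([0.064 , 0.0685, 0.0738])]
[ 0.42519755 -0.20175654] [ 0.99196911 -0.12648035]
```

Call:
carry_out(series="-0.0253 -0.0202 -0.006 8.3;-0.0253 -0.0202 -0.006 8.3;-0.0253 -0.0202 -0.006 8.3;-0.0253 -0.0202 -0.006 8.3;-0.0253 -0.0202 -0.006 8.3;-0.0253 -0.0202 -0.006 8.3;-0.0253 -0.0202 -0.006 8.3;-0.0253 -0.0202 -0.006 8.3;-0.0253 -0.0202 -0.006 8.3;-0.0253 -0.0202 -0.006 8.1;0 0 0 0;0 0 0 0", jaw=-1, grip_force=30)

```text
time: 2.7
tool_pos: [0.4226, -0.202, 0.1857]
tcp_rot: [0.2, 3.134, -0.0]
wrist_force: [0.6, -0.1, -0.4]
width: -0.001
grip_force: 0.0
```

```bash
python3 - <<'E'
from h import *
s=bot.read_state();M=R.from_rotvec(s["tcp_rot"]).as_matrix();print(s["tool_pos"].round(4),M.round(3),s["wrist_force"].round(2),s["width"],eyes.get_calibration("wrist")["T_tool_cam"])
p,d,K,T=cam("wrist");W=cloud(d,K,T);np.savez("w1.npz",p=p,d=d,W=W);cv2.imwrite("pics/w1.png",p)
for t in ("lock_button","shoulder","test_weight","pan"):
    for r in spot_in("wrist",t)[:1]: x,y,w,h=r["rect"];print(t,r["score"],np.round(r["rect"]),W[int(y),int(x)].round(4))
p,d,K,T=cam("side");cv2.imwrite("pics/s1.png",cv2.resize(p[120:320,220:460],(720,600)))
E
```

```text
[ 0.4226 -0.202   0.1857] [[-0.992  0.127  0.001]
 [ 0.127  0.992 -0.   ]
 [-0.001  0.    -1.   ]] [ 0.61 -0.1  -0.39] -0.0008933042990672728 [[ 3.74720542e-04 -9.55452120e-01 -2.95145907e-01  7.42015371e-02]
 [ 9.99999929e-01  3.68902496e-04  7.53926894e-05 -4.14502902e-04]
 [ 3.68459569e-05 -2.95145915e-01  9.55452190e-01 -1.28730856e-01]
 [ 0.00000000e+00  0.00000000e+00  0.00000000e+00  1.00000000e+00]]
lock_button 0.83 [324. 193.  80.  33.] [ 0.4208 -0.1982  0.0674]
shoulder 0.96 [322. 224.  93. 118.] [ 0.4418 -0.2019  0.0878]
test_weight 0.48 [324. 194.  80.  31.] [ 0.4214 -0.1973  0.0691]
pan 0.75 [322. 239. 111. 199.] [ 0.4128 -0.1999  0.1803]
```

View pics/w1.png

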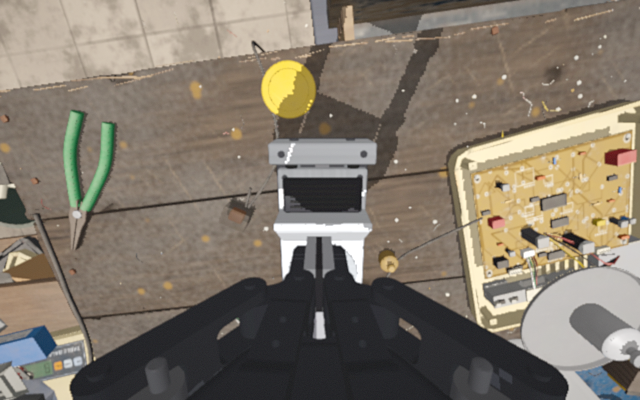

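View pics/s1.png

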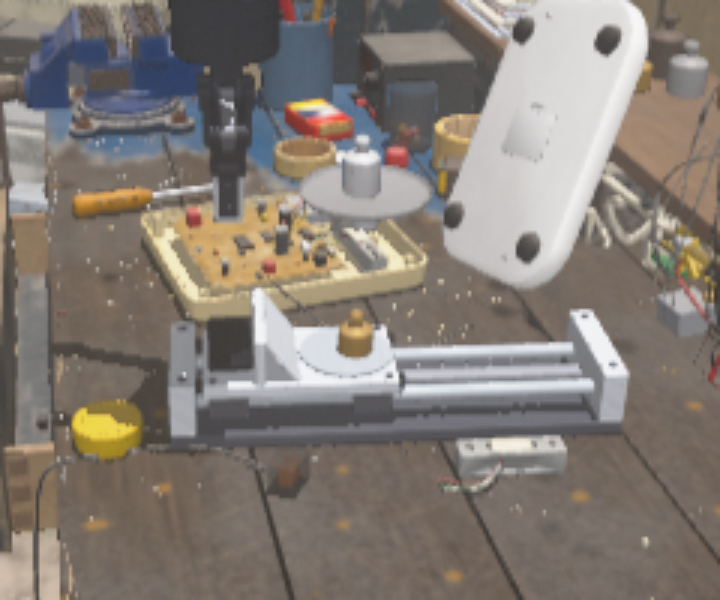

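```bash
python3 - <<'E'
import numpy as np
z=np.load("w1.npz");W=z["W"];a=np.radians(-7.25);u=np.array([np.cos(a),np.sin(a)]);v=np.array([u[1],-u[0]])
t=np.array([.4226,-.202])
for r in range(140,240,4):
    w=W[r,300:345];print(r,((w[:,:2]-t)@u).mean().round(4),np.median(w[:,2]).round(4))
B=W[180:212,250:400].reshape(-1,3);B=B[(B[:,2]>.062)&(B[:,2]<.076)];print("cap",np.percentile((B[:,:2]-t)@v,(2,98)),np.percentile((B[:,:2]-t)@u,(2,98)),np.median(B[:,2]))
for r in (222,228):
  S=W[r,250:400];S=S[(S[:,2]>.08)&(S[:,2]<.1)];q=(S[:,:2]-t);x=q@v;print("sh",np.percentile(x,(1,99)),np.degrees(np.arctan(np.polyfit(x,q@u,1)[0])),np.median(q@u),np.median(S[:,2]))
E
```

```text
140 -0.0468 0.0324
144 -0.0455 0.0557
148 -0.0419 0.0562
152 -0.0383 0.056
156 -0.0346 0.0563
160 -0.0309 0.0563
164 -0.0218 0.0297
168 -0.0218 0.0485
172 -0.0187 0.0521
176 -0.0148 0.0522
180 -0.0146 0.0678
184 -0.011 0.068
188 -0.0072 0.068
192 -0.0034 0.068
196 0.0002 0.0686
200 0.0042 0.0682
204 0.0082 0.068
208 0.0121 0.068
212 0.0172 0.0656
216 0.0182 0.073
220 0.0182 0.083
224 0.0193 0.0892
228 0.0227 0.0902
232 0.027 0.089
236 0.0124 0.1756
cap [-0.0378702   0.03255403] [-0.01454862  0.01514292] 0.06823335643594015
sh [-0.0433812   0.03782547] 0.2157050395241316 0.018204105431168287 0.0875373362972563
sh [-0.04448907  0.03841434] -0.09502552240223239 0.022733490379805092 0.0901815865053775
```

Call:
carry_out(series="0.0015 0.0015 -0.024 0;0.0015 0.0015 -0.024 0;0 0 -0.024 0;0 0 -0.024 0;0 0 -0.003 0;0 0 0 0;0 0 0 0")

```text
time: 3.88
tool_pos: [0.426, -0.1994, 0.0875]
tcp_rot: [0.197, 3.133, -0.001]
wrist_force: [1.1, 0.9, 0.3]
width: -0.001
grip_force: 0.0
```

```bash
python3 - <<'E'
from h import *
s=bot.read_state();print(s["tool_pos"].round(4),s["wrist_force"].round(2),s["time"])
p,d,K,T=cam("wrist");W=cloud(d,K,T);cv2.imwrite("pics/w2.png",p[100:400,120:520])
E
```

```text
[ 0.426  -0.1994  0.0875] [1.1  0.95 0.28] 3.875
```

View pics/w2.png

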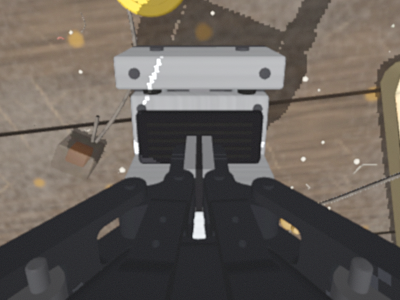

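Call:
carry_out(series="0 0 -0.005 0;0 0 -0.002 0;0 0 -0.002 0;0 0 0 0")

```text
time: 4.42
tool_pos: [0.4259, -0.1995, 0.078]
tcp_rot: [0.197, 3.134, -0.001]
wrist_force: [0.6, -0.9, 5.0]
width: -0.0
grip_force: 2.7
```

Call:
carry_out(series="0 0 -0.0015 0;0 0 -0.0015 0;0 0 0 0;0 0 0 0")

```text
time: 4.92
tool_pos: [0.4259, -0.1995, 0.0752]
tcp_rot: [0.197, 3.134, -0.001]
wrist_force: [1.5, 0.2, 6.7]
width: 0.003
grip_force: 3.4
```

Call:
carry_out(series="0.001 -0.0001 -0.0005 0;0.002 -0.0003 0 0;0.002 -0.0002 0 0;0.003 -0.0004 0 0;0.004 -0.0005 0 0;0.004 -0.0005 0 0;0.004 -0.0005 0 0;0.003 -0.0004 0 0;0.002 -0.0003 0 0;0 0 0 0")

```text
time: 6.18
tool_pos: [0.4505, -0.2026, 0.0745]
tcp_rot: [0.197, 3.135, -0.001]
wrist_force: [-0.0, -0.1, 7.2]
width: -0.001
grip_force: 3.6
```

```bash
python3 - <<'E'
from h import *
s=bot.read_state();print(s["tool_pos"].round(4),s["wrist_force"].round(2),s["time"])
p,d,K,T=cam("side");cv2.imwrite("pics/s3.png",cv2.resize(p[180:310,240:440],(800,520)))
E
```

```text
[ 0.4505 -0.2026  0.0745] [-0.03 -0.09  7.17] 6.175
```

View pics/s3.png

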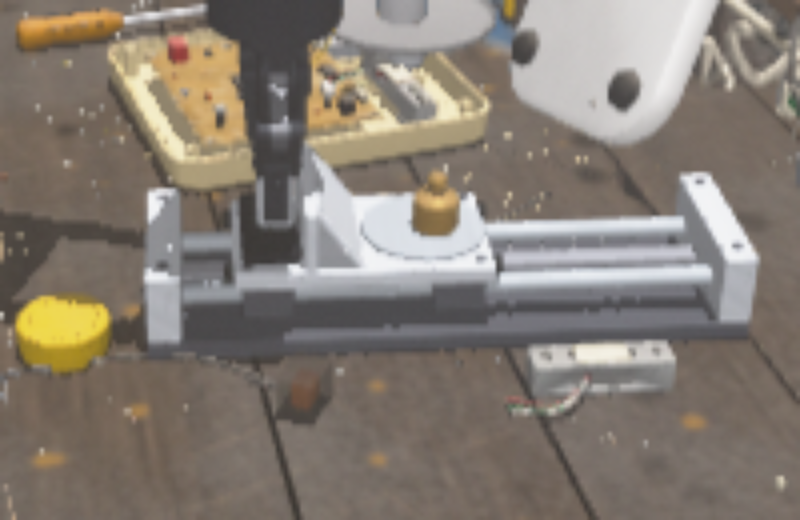

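Call:
carry_out(series="0.002 -0.0003 0 0;0.004 -0.0005 0 0;0.006 -0.0008 0 0;0.006 -0.0007 0 0;0.006 -0.0008 0 0;0.006 -0.0007 0 0;0.006 -0.0008 0 0;0.006 -0.0007 0 0;0.006 -0.0008 0 0;0.006 -0.0008 0 0;0.006 -0.0007 0 0;0.006 -0.0008 0 0;0.006 -0.0007 0 0;0.006 -0.0008 0 0;0.006 -0.0008 0 0;0.006 -0.0007 0 0;0.005 -0.0006 0 0;0.004 -0.0005 0 0;0.002 -0.0003 0 0;0 0 0 0")

```text
time: 8.72
tool_pos: [0.5515, -0.2152, 0.0746]
tcp_rot: [0.197, 3.135, -0.001]
wrist_force: [-0.6, 0.5, 8.1]
width: 0.003
grip_force: 3.5
```

Call:
carry_out(series="0.002 -0.0003 0 0;0.004 -0.0005 0 0;0.004 -0.0005 0 0;0.004 -0.0005 0 0;0.004 -0.0005 0 0;0.002 -0.0003 0 0;0.001 -0.0001 0 0;0.001 -0.0001 0 0;0.001 -0.0001 0 0;0 0 0 0")

```text
time: 9.98
tool_pos: [0.5742, -0.2181, 0.0746]
tcp_rot: [0.197, 3.135, -0.0]
wrist_force: [-0.9, 0.8, 6.6]
width: -0.003
grip_force: 3.5
```

Travel 0.1495 so far; creeping on until the end stop shows in the force.

Call:
carry_out(series="0.001 -0.0001 0 0;0.001 -0.0001 0 0;0.001 -0.0002 0 0;0 0 0 0")

```text
time: 10.48
tool_pos: [0.575, -0.2181, 0.074]
tcp_rot: [-0.197, -3.131, -0.001]
wrist_force: [-6.1, 1.5, 9.4]
width: 0.001
grip_force: 4.7
```

Call:
carry_out(series="0.001 -0.0001 0 0;0.001 -0.0001 0 0;0 0 0 0")

```text
time: 10.85
tool_pos: [0.5764, -0.2182, 0.074]
tcp_rot: [-0.196, -3.13, -0.001]
wrist_force: [-7.9, 1.0, 10.6]
width: 0.001
grip_force: 5.3
```

```bash
python3 - <<'E'
from h import *
s=bot.read_state();print(s["tool_pos"].round(4),s["wrist_force"].round(2),s["time"])
p,d,K,T=cam("side");cv2.imwrite("pics/s4.png",cv2.resize(p[180:310,240:440],(800,520)))
E
```

```text
[ 0.5764 -0.2182  0.074 ] [-7.92  0.96 10.57] 10.85
```

View pics/s4.png

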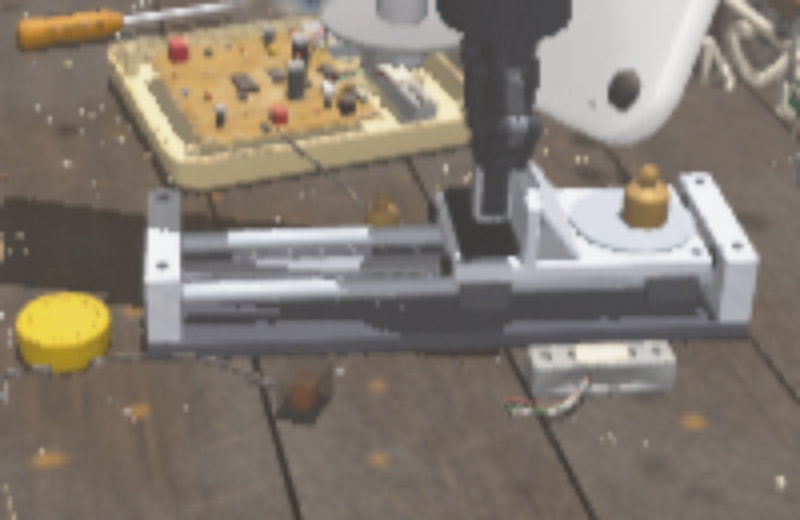

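Call:
carry_out(series="0 0 -0.0 0;0 0 0.003 0;0 0 0.003 0;0 0 0.004 0;0 0 0.006 0;0 0 0.01 0;0 0 0.02 0;0 0 0.03 0;0 0 0.03 0;0 0 0.02 0;0 0 0 0;0 0 0 0")

```text
time: 12.4
tool_pos: [0.5785, -0.2183, 0.199]
tcp_rot: [-0.197, -3.134, -0.001]
wrist_force: [-0.2, -0.5, -0.2]
width: -0.001
grip_force: 0.0
```

```bash
python3 - <<'E'
from h import *
s=bot.read_state();print(s["tool_pos"].round(4),s["wrist_force"].round(2),s["time"])
p,d,K,T=cam("side");a=cv2.resize(p[180:310,240:440],(800,520));cv2.imwrite("pics/s5.png",a)
p,d,K,T=cam("wrist");W=cloud(d,K,T)
u=np.array([.992,-.1262]);t=np.array([.4226,-.202])
m=(d>0)&(W[...,2]>.066)&(W[...,2]<.0705);q=W[m];q=q[abs((q[:,:2]-t)@[-.1262,-.992]+.003)<.03];Y=(q[:,:2]-t)@u;k=(Y>.1)&(Y<.17)
print("cap z",np.median(q[k][:,2]),"range",np.percentile(Y[k],(3,97)))
S=W[(d>0)&(W[...,2]>.074)&(W[...,2]<.085)];Y=(S[:,:2]-t)@u;print("face",np.percentile(Y[(Y>.15)&(Y<.19)],(10,50,90)), k.sum())
E
```

```text
[ 0.5785 -0.2183  0.199 ] [-0.16 -0.51 -0.2 ] 12.4
cap z 0.06826726653133602 range [0.13452191 0.16789911]
face [0.16791165 0.16848937 0.18559658] 2127
```

View pics/s5.png

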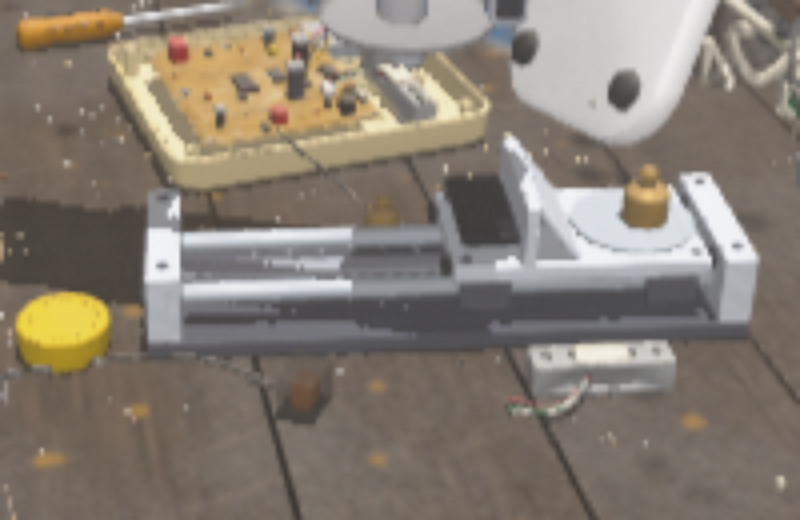

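```bash
python3 -c "
from workcell import bot
print(bot.finish_job())"
```

```text
the job is handed in; nothing more can be done
None
```

The carriage is at the far end stop (measured travel 150 mm) and the button is back up at 68 mm, so it should be locked there. The weight is still standing on the pan, nothing near the stage in the side view looks disturbed, and the job is handed in at about 12.5 s.

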